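# Return overhead-door hardware to its stock bins

## Task

Put the loose garage-door hardware lying on the bench back into stock: the cable drum, the track roller, the pulley sheave and the hinge each go into the blue bin that already holds others of its kind. Lower each piece in rather than dropping it, and set it on the floor of its bin in front of the ones already there, the same way up as it is on the bench. Leave the spray can and the mug standing where they are.

Things in the scene. Friction and masses are not known exactly. Their poses are not given: they have to be found in the camera images.
- drum_mid (a point): Loose cable drum, cast aluminium, lying flat with its hub up: 96 mm flange and grooved 84 to 88 mm barrel, together 34 mm high, and on top a round hub 40 mm in diameter and 26 mm high (34 to 60 mm above its underside). Point: on its axis, 30 mm above its underside (half-way up). z up. 0.3 to 0.6 kg.
- roller_mid (a point): Loose track roller standing on its wheel: white nylon wheel 46 mm in diameter, 15 mm thick, with a steel stem 11 mm in diameter rising from its middle to 115 mm above the underside. Point: on its axis, 57.5 mm above its underside (half-way up). z up along the stem. 0.1 to 0.15 kg.
- sheave_mid (a point): Loose cable pulley wheel (sheave), bright steel disc lying flat, 64 mm in diameter, 22 mm thick, grooved rim, small bearing in the middle, no stem or hub. Point: its centre, 11 mm above its underside. z up. 0.15 to 0.25 kg.
- hinge_mid (a point): Loose door hinge, bright steel, flat on the bench: two leaves 3 mm thick, together 110 mm long (x), 66 wide (y); across the middle, along y over all 66 mm, a raised carrier 30 mm wide (x -15 to 15) with upright sides 3 to 27 mm above the underside, and on it a round 16 mm sleeve, top at 42 mm. Point: over its middle, 21 mm above the underside (half-way up). z up. 0.18 to 0.33 kg.
- drum_bin_space (a point): Bin with one cable drum lying at its back. All bins: blue plastic, fixed, in any order; 230 mm long (x), 146 wide (y), 4 mm thick; front wall (-x end) 40 mm high, back and sides 75, sides sloping to the front. Point: on top of the bin's floor, in the free space, 62 mm behind the front wall's inside, midway between the sides; x to the bin's back, z up. Its drum begins 62 mm behind this point.
- roller_bin_space (a point): Bin that has three track rollers standing on their wheels in its back half; they begin 56 mm behind this point. Bin, point and axes as for drum_bin_space.
- sheave_bin_space (a point): Bin that has three pulley sheaves lying at its back; they begin 90 mm behind this point. Bin, point and axes as for drum_bin_space.
- hinge_bin_space (a point): Bin that has one hinge lying crosswise (its long side along the bin's y) at its back; it begins 90 mm behind this point. Bin, point and axes as for drum_bin_space.
- spray_can_mid (a point): Spray can standing on the bench among the loose hardware, 52 mm in diameter, 150 mm high; a bystander. Point: its centre, 75 mm up.
- mug_mid (a point): White mug standing on the bench among the loose hardware, 78 mm in diameter, 92 mm high, handle on its +y side; a bystander. Point: its centre, 46 mm up.

How it is judged:
At the end, for the whole second after the job is handed in: Drum, roller, sheave and hinge each lie still on the floor of the bin of their kind (centre between its walls, within 8 mm of its height when on the floor), the same way up within 0.2 rad; spray can and mug stand upright within 3 cm of where they were (x of drum_mid in the frame of drum_bin_space between -0.062 and 0.15 m and y of drum_mid in the frame of drum_bin_space between -0.069 and 0.069 m and z of drum_mid in the frame of drum_bin_space between 0.022 and 0.038 m and angle between each of drum_mid, roller_mid, sheave_mid, hinge_mid, spray_can_mid, mug_mid's own z axis and vertical below 0.2 rad and linear speed of each of drum, roller, sheave, hinge below 0.02 m/s and x of roller_mid in the frame of roller_bin_space between -0.062 and 0.15 m and y of roller_mid in the frame of roller_bin_space between -0.069 and 0.069 m and z of roller_mid in the frame of roller_bin_space between 0.0495 and 0.0655 m and x of sheave_mid in the frame of sheave_bin_space between -0.062 and 0.15 m and y of sheave_mid in the frame of sheave_bin_space between -0.069 and 0.069 m and z of sheave_mid in the frame of sheave_bin_space between 0.003 and 0.019 m and x of hinge_mid in the frame of hinge_bin_space between -0.062 and 0.15 m and y of hinge_mid in the frame of hinge_bin_space between -0.069 and 0.069 m and z of hinge_mid in the frame of hinge_bin_space between 0.013 and 0.029 m and distance of each of spray_can_mid, mug_mid from where it was at the start of the episode below 0.03 m); the robot touches nothing.
It fails at once if a piece of hardware is dropped (falls free of the fingers at more than 1 m/s, that is by more than 5 cm) ((linear speed of drum above 1 m/s and contact force between the fingers and drum below 0.01 N) or (linear speed of roller above 1 m/s and contact force between the fingers and roller below 0.01 N) or (linear speed of sheave above 1 m/s and contact force between the fingers and sheave below 0.01 N) or (linear speed of hinge above 1 m/s and contact force between the fingers and hinge below 0.01 N)).
It fails at once if the spray can is knocked over or pushed away (tilted by more than 0.5 rad or shifted by more than 6 cm) (angle between spray_can_mid's own z axis and vertical above 0.5 rad or distance of spray_can_mid from where it was at the start of the episode above 0.06 m).
It fails at once if the mug is knocked over or pushed away (tilted by more than 0.5 rad or shifted by more than 6 cm) (angle between mug_mid's own z axis and vertical above 0.5 rad or distance of mug_mid from where it was at the start of the episode above 0.06 m).
It also fails if it takes over 102 s, if anything falls off the work surface, if the arm or the gripper's body presses on something with over 40 N, if the wrist force passes 120 N, or if a joint passes its speed limit or range.

## Robot

A 6-joint arm with a two-finger parallel gripper is mounted at the origin on the work surface. World frame = base frame: x ahead of the robot, y to its left, z up, the work surface at z = 0. Lengths are in m, angles in rad, forces in N, time in s.
With the tool pointing down it reaches from about 0.25 to 0.725 m from the base axis. Payload 4 kg.
Tool frame: the origin (TCP) lies at the very end of the fingers, on their centre line; the grasp point (between the pads) lies 19 mm behind it (bot.hold_point_z is the z of the grasp point in the tool frame, in m); z points along the fingers, y is the line along which they close (so a half turn about z gives the same grasp; the last joint's range is limited). The gripper opens to 85 mm and grips with 20 to 120 N. Pads are 22 mm wide; open, the fingers measure 114 mm over their backs; the gripper's body (76 mm by 85 mm) begins 54 mm behind the grasp point. The pads swing forward as they close: fully open they stand 13 mm farther back than shut.
Start: joints at [-1.118, 0.241, 0.005, 1.335, 0, 1.571], TCP at [0.219, -0.45, 0.231] pointing down, gripper open.
Joint ranges: [-2.72, 2.72], [-1.05, 1.87], [-1.09, 1.28], [-1.99, 2.15], [-1.42, 1.44], [-3.14, 3.14]. Speed limits (rad/s): [2.79, 2.79, 3.14, 3.14, 3.14, 3.14].

## Interface

Orientations are given as a rotation vector (axis times angle).
In Python, from rig import bot, imaging, close_job gives the robot as it stands.
- The arm moves only by the tool jog_arm, never from a script. Its argument "moves" is a list that holds one entry, the list of rows, each a list of 4 numbers: the shift along the tool's x, y, z in units of 0.3 m (1.0 is 0.3 m), then the turn about the tool's z in units of 30 degrees (1.0 is 30 degrees). A call has 1 to 20 rows; each row is the pose to reach, as a shift and turn from the pose commanded when the call began, along the tool's axes at that moment; what a row does not reach only later rows make up. A row lasts 1/12 s, in which the tool goes at most 41.7 mm and 7.16 degrees, less where a joint would pass 70% of its speed; a pose out of reach is approached as far as the arm can. A call with a number of a shift or a turn outside -1 to 1 is refused whole. A call with a gripper value outside its range is refused whole. "hand" is the closure, from -1 (fully open) to 1 (shut), set as the call begins (left out, the last holds). The fingers move at their own pace and stop on an object; the grip force is fixed at half the most. Time passes only in rows, so rows that repeat a pose let the fingers close. It gives the time, the measured TCP pose, the force, the opening and the grip force at its end, in the units of the state.
- bot.state(): the state, without advancing time (a new reading comes with each control period).
- imaging.get_image(name): name is "side" or "top"; returns (picture, depth): 480x640x3 uint8, blue, green, red; 480x640 float32, m along the optical axis (not along the pixel's ray), 0 where there is no reading.
- imaging.camera_info(name): a dict with "vertical_fov" (degrees; the focal length in pixels is half the picture's height over the tangent of half this angle, whatever the lens; pixels are square), "cx", "cy" (the principal point, pixels), "R" (3x3) and "t" (3): a world point X has camera coordinates R X + t. Camera axes: x right, y down, z forward; pixel columns grow to the right and rows downward; lengths in m; the calibration is good to about 2 mm. A picture is of the moment at which its call begins. camera_info takes no time and is no camera call.
- close_job(): hands the job in; it is judged then, once.
Trained networks look in the newest picture that a camera, given by its name, has taken for a name from the list of things; names that differ only in an ending like _2 or _b are one class to them, and where a whole thing is asked for, a point or a joint stands for the part that bears it (a point fixed in the world has none). Each returns a list of dicts, best first, with "conf" (0 to 1); they miss things now and then, are a little off and sometimes report something else, mostly with a low value. They report only what shows in the picture. A call takes as long as a camera call.
- imaging.spot_in(camera, query): "extent" ([left, top, width, height] in pixels, round what is visible of it).
- imaging.place_of(camera, query): "uv" ([column, row] in pixels: a listed point, or the origin of a listed thing).
The state is a dict: "clock": time; "q": joint angles; "qd": joint speeds; "tau": joint torques, N m; "tool_pos": TCP position; "ee_rot": TCP orientation; "force": force on the tool from outside, world axes, zero at the start; "moment": the same for the moment, N m; "finger_gap": opening from 0.0 (shut) to 1.0 (fully open); "grasp_force": force on a finger pad.
Only numpy, scipy, OpenCV 4.12 (cv2) and the standard library are available. Lean on these libraries where they do the work, as an engineer would, in place of code of your own. Each camera call takes 0.05 s, during which the arm holds its last target. There are 200 camera calls.

## Working session

There is one attempt and no reset: what is moved stays moved. The work goes in short steps, Python scripts to look and compute and a tool call to move; the robot and the scene stay as the last step left them, time stands still between calls to the robot, and variables do not carry over. Pictures are saved under pics/ and viewed, at most 14 in all, crops included, and the job is handed in when it is done.

Besides the shell and the picture viewer there is one more tool, called after ">>>" as name(argument=value, ...), one argument or row to a line, values as JSON. jog_arm: Moves the arm, as the interface text tells. Its arguments: {"type":"object","properties":{"moves":{"type":"array","items":{"type":"array","items":{"type":"array","items":{"type":"number","minimum":-1,"maximum":1}}}},"hand":{"type":"number"}},"required":["moves"]}

```bash
mkdir -p pics; cat > h.py <<'E'
import numpy as np, cv2
from rig import bot, imaging
def px2w(cam,u,v,d):
    c=imaging.camera_info(cam); f=240/np.tan(np.radians(c["vertical_fov"])/2)
    R=np.array(c["R"]); t=np.array(c["t"])
    return R.T@(np.array([(u-c["cx"])/f*d,(v-c["cy"])/f*d,d])-t)
def ray(cam,u,v):
    c=imaging.camera_info(cam);R=np.array(c["R"]); t=np.array(c["t"])
    o=-R.T@t; p=px2w(cam,u,v,1.); return o,(p-o)
def tri(a,b):
    (o1,d1),(o2,d2)=a,b
    s=np.linalg.lstsq(np.c_[d1,-d2],o2-o1,rcond=None)[0]
    p,q=o1+s[0]*d1,o2+s[1]*d2
    return (p+q)/2,np.linalg.norm(p-q)
def cloud(cam,d):
    c=imaging.camera_info(cam); f=240/np.tan(np.radians(c["vertical_fov"])/2)
    v,u=np.mgrid[:480,:640]
    P=np.stack([(u-c["cx"])/f*d,(v-c["cy"])/f*d,d],-1)
    return (P-np.array(c["t"]))@np.array(c["R"])
E
python3 - <<'E'
from h import *
np.set_printoptions(precision=3,suppress=True)
s=bot.state();print(s["clock"],s["tool_pos"],s["ee_rot"],bot.hold_point_z)
for c in("top","side"):
    i=imaging.camera_info(c);print(c,i["vertical_fov"],i["cx"],i["cy"],-np.array(i["R"]).T@np.array(i["t"]))
    im,d=imaging.get_image(c);cv2.imwrite(f"pics/{c}0.png",im);np.save(f"{c}d.npy",d)
for n in "drum_mid roller_mid sheave_mid hinge_mid drum_bin_space roller_bin_space sheave_bin_space hinge_bin_space spray_can_mid mug_mid".split():
    a=imaging.place_of("top",n);b=imaging.place_of("side",n)
    for x in a[:2]:
        for y in b[:2]:
            p,e=tri(ray("top",*x["uv"]),ray("side",*y["uv"]))
            print(n,np.array(x["uv"]).round(),round(x["conf"],2),np.array(y["uv"]).round(),round(y["conf"],2),p,round(e,4))
    if not a or not b: print(n,a,b)
print(bot.state()["clock"])
E
```

```text
0.0 [ 0.218 -0.449  0.23 ] [-3.059 -0.705  0.001] -0.0187
top 44.44199709340414 320.2774515980872 238.0487452814662 [0.365 0.002 1.199]
side 54.982500285604495 314.7859253689203 239.33533326300594 [ 0.464 -0.704  0.683]
drum_mid [137. 300.] 0.61 [264. 166.] 0.89 [0.435 0.39  0.027] 0.0076
drum_mid [137. 300.] 0.61 [354. 237.] 0.45 [ 0.578  0.461 -0.279] 0.2648
drum_mid [393. 296.] 0.28 [264. 166.] 0.89 [ 0.43  -0.09   0.314] 0.0413
drum_mid [393. 296.] 0.28 [354. 237.] 0.45 [ 0.501 -0.118  0.191] 0.1738
roller_mid [529. 278.] 0.58 [279. 432.] 0.67 [ 0.446 -0.381  0.061] 0.0035
roller_mid [529. 278.] 0.58 [364. 289.] 0.16 [ 0.497 -0.32   0.274] 0.1299
sheave_mid [393. 292.] 0.7 [264. 311.] 0.72 [ 0.429 -0.122  0.023] 0.0052
hinge_mid [269. 296.] 0.62 [268. 230.] 0.83 [0.436 0.127 0.015] 0.0101
drum_bin_space [283. 198.] 0.82 [354. 235.] 0.72 [0.635 0.095 0.008] 0.0008
roller_bin_space [361. 199.] 0.8 [367. 290.] 0.56 [ 0.632 -0.068 -0.003] 0.007
sheave_bin_space [208. 200.] 0.82 [344. 195.] 0.62 [0.635 0.251 0.011] 0.0046
hinge_bin_space [439. 198.] 0.79 [383. 354.] 0.94 [ 0.627 -0.229  0.002] 0.0077
spray_can_mid [466. 279.] 0.69 [276. 350.] 0.69 [ 0.448 -0.255  0.08 ] 0.0005
spray_can_mid [466. 279.] 0.69 [280. 433.] 0.46 [ 0.451 -0.298 -0.1  ] 0.0209
mug_mid [199. 289.] 0.91 [269. 186.] 0.75 [0.448 0.26  0.049] 0.0012
mug_mid [282. 197.] 0.47 [269. 186.] 0.75 [0.52  0.068 0.2  ] 0.142
1.1
```

View pics/top0.png

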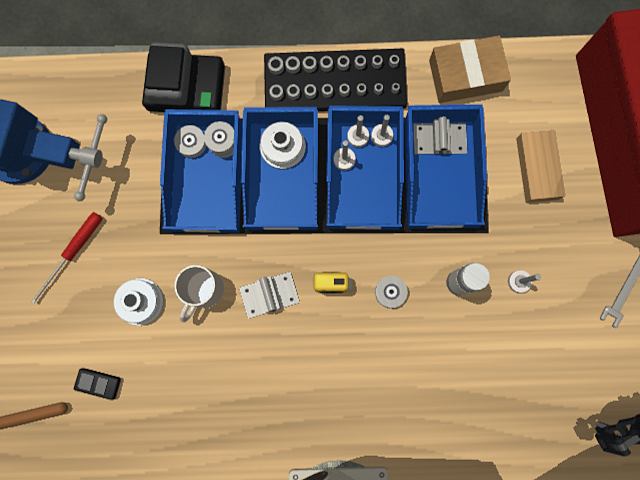

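View pics/side0.png

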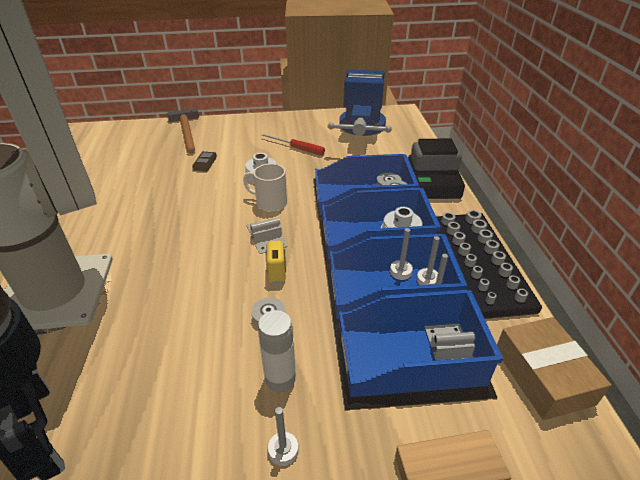

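```bash
python3 - <<'E'
from h import *
np.set_printoptions(precision=3,suppress=True)
W=cloud("top",np.load("topd.npy")); W2=cloud("side",np.load("sided.npy"))
im=cv2.imread("pics/top0.png")
def fit(n,x,y,r,z0,z1):
    for nm,w in(("top",W),("side",W2)):
        m=(np.hypot(w[...,0]-x,w[...,1]-y)<r)&(w[...,2]>z0)&(w[...,2]<z1)
        P=w[m]
        if len(P)<5: print(n,nm,len(P));continue
        (cx,cy),(a,b),th=cv2.minAreaRect(P[:,:2].astype(np.float32))
        print(n,nm,len(P),"rect",np.array([cx,cy,a,b,th]),"med",np.median(P,0),"zmax",P[:,2].max())
fit("drum hub",.435,.39,.06,.05,.07)
fit("drum all",.435,.39,.075,.02,.07)
fit("roller stem",.446,-.381,.04,.08,.12)
fit("roller",.446,-.381,.04,.008,.03)
fit("sheave",.43,-.122,.06,.012,.04)
fit("hinge hi",.436,.127,.07,.022,.06)
fit("hinge carrier",.436,.127,.07,.018,.032)
fit("can",.448,-.255,.05,.06,.17)
fit("mug",.448,.26,.08,.06,.11)
fit("bench",.33,.1,.05,-.02,.02)
for n,y in(("drumbin",.095),("rollbin",-.068),("sheavebin",.251),("hingebin",-.229)):
    fit(n+" floor",.635,y,.04,-.01,.02)
# bin wall tops: blue points
hsv=cv2.cvtColor(im,cv2.COLOR_BGR2HSV); bl=(abs(hsv[...,0].astype(int)-110)<15)&(hsv[...,1]>120)
P=W[bl]; print("blue x",np.percentile(P[:,0],[0,1,99,100]),"y",np.percentile(P[:,1],[0,1,99,100]))
Q=P[(P[:,2]>.058)&(P[:,0]>.64)&(P[:,0]<.78)]
h,e=np.histogram(Q[:,1],np.arange(-.34,.36,.005)); print([(round(e[i],3),h[i]) for i in range(len(h)) if h[i]>8])
E
```

```text
drum hub top 352 rect [0.429 0.391 0.037 0.04  0.625] med [0.428 0.39  0.06 ] zmax 0.06480311046673773
drum hub side 123 rect [ 0.43   0.392  0.042  0.037 86.102] med [0.43  0.385 0.058] zmax 0.06169726001094137
drum all top 1558 rect [ 0.428  0.391  0.088  0.086 88.128] med [0.427 0.386 0.035] zmax 0.06480311046673773
drum all side 304 rect [ 0.422  0.4    0.083  0.064 31.859] med [0.422 0.387 0.044] zmax 0.06169726001094137
roller stem top 64 rect [ 0.445 -0.377  0.01   0.011 70.053] med [ 0.444 -0.375  0.109] zmax 0.11903141252528346
roller stem side 151 rect [ 0.446 -0.379  0.011  0.011 43.164] med [ 0.446 -0.382  0.105] zmax 0.11655774653993699
roller top 363 rect [ 0.445 -0.377  0.046  0.042 88.04 ] med [ 0.442 -0.374  0.016] zmax 0.02931166392797833
roller side 685 rect [ 0.446 -0.38   0.045  0.044  4.339] med [ 0.447 -0.384  0.014] zmax 0.029691286930678542
sheave top 806 rect [ 0.432 -0.119  0.063  0.062 87.192] med [ 0.432 -0.118  0.022] zmax 0.02948766716887447
sheave side 461 rect [ 0.43  -0.111  0.063  0.049 20.304] med [ 0.428 -0.111  0.021] zmax 0.024524178003348433
hi
[... 2146 characters left out ...]
at64(-0.17), np.int64(115)), (np.float64(-0.165), np.int64(185)), (np.float64(-0.155), np.int64(28)), (np.float64(-0.15), np.int64(144)), (np.float64(-0.145), np.int64(104)), (np.float64(-0.01), np.int64(95)), (np.float64(-0.005), np.int64(137)), (np.float64(0.0), np.int64(39)), (np.float64(0.015), np.int64(30)), (np.float64(0.02), np.int64(167)), (np.float64(0.025), np.int64(71)), (np.float64(0.155), np.int64(9)), (np.float64(0.16), np.int64(149)), (np.float64(0.165), np.int64(144)), (np.float64(0.175), np.int64(79)), (np.float64(0.18), np.int64(191)), (np.float64(0.185), np.int64(60)), (np.float64(0.315), np.int64(34)), (np.float64(0.32), np.int64(217)), (np.float64(0.325), np.int64(140))]
```

The two pictures agree with the networks. In the top view, the loose pieces are:
- drum at (137,300)
- mug at (199,289)
- hinge at (269,296), tilted about 15°
- sheave at (392,292)
- can at (468,280)
- roller at (525,280)

The bins, left to right at column 200, 283, 361 and 447, hold sheaves, drum, rollers and hinge. I'll go above the roller first, turning the tool on the way.

>>> jog_arm(
  moves=[
    [[0.784,0.118,0,-1],[0.784,0.118,0,-1],[0.784,0.118,0,-1],[0.784,0.118,0,-1],[0.784,0.118,0,-1],[0.784,0.118,0,-1],[0.784,0.118,0,-1],[0.784,0.118,0,-1]],
  ],
  hand=-1,
)

```text
clock: 1.77
tool_pos: [0.447, -0.3776, 0.2306]
ee_rot: [-2.771, -1.478, 0.001]
force: [0.0, 0.6, -0.8]
finger_gap: 0.998
grasp_force: 0.0
```

>>> jog_arm(
  moves=[
    [[0,0,0,-1],[0,0,0,-1],[0,0,0,-1],[0,0,0,-1],[0,0,0,-1]],
  ],
)

```text
clock: 2.18
tool_pos: [0.4442, -0.3793, 0.2315]
ee_rot: [-2.298, -2.142, 0.001]
force: [-0.1, 0.0, 0.8]
finger_gap: 0.998
grasp_force: 0.0
```

>>> jog_arm(
  moves=[
    [[0,0,0,-1],[0,0,0,-1],[0,0,0,-1],[0,0,0,-1],[0,0,0,-1]],
  ],
)

```text
clock: 2.6
tool_pos: [0.4445, -0.3791, 0.2315]
ee_rot: [-1.667, -2.663, 0.0]
force: [-0.6, -0.2, 0.3]
finger_gap: 0.999
grasp_force: 0.0
```

>>> jog_arm(
  moves=[
    [[0,0,0,-1],[0,0,0,-1],[0,0,0,-1],[0,0,0,-1],[0,0,0,-1]],
  ],
)

```text
clock: 3.02
tool_pos: [0.4449, -0.3789, 0.2314]
ee_rot: [-0.922, -3.003, 0.0]
force: [-0.1, 0.1, -0.0]
finger_gap: 1.0
grasp_force: 0.0
```

>>> jog_arm(
  moves=[
    [[0,0,0,-1],[0,0,0,-1],[0,0,0,-1],[0,0,0,-1],[0,0,0,-1],[0,0,0,-1]],
  ],
)

```text
clock: 3.52
tool_pos: [0.4453, -0.3788, 0.2314]
ee_rot: [-0.12, -3.139, 0.0]
force: [-0.3, 0.2, 0.4]
finger_gap: 1.003
grasp_force: 0.0
```

>>> jog_arm(
  moves=[
    [[0,0,0.13,-0.147],[0,0,0.26,-0.147],[0,0,0.39,-0.147],[0,0,0.46,-0.147],[0,0,0.523,-0.147],[0,0,0.523,-0.147],[0,0,0.523,-0.147]],
  ],
)

```text
clock: 4.1
tool_pos: [0.4449, -0.378, 0.0736]
ee_rot: [0.005, -3.139, -0.003]
force: [-0.3, -0.5, -0.6]
finger_gap: 0.998
grasp_force: 0.0
```

>>> jog_arm(
  moves=[
    [[0,0,0,0],[0,0,0,0],[0,0,0,0],[0,0,0,0],[0,0,0,0],[0,0,0,0],[0,0,0,0],[0,0,0,0],[0,0,0,0],[0,0,0,0],[0,0,0,0],[0,0,0,0]],
  ],
  hand=1,
)

```text
clock: 5.1
tool_pos: [0.446, -0.3786, 0.0749]
ee_rot: [-0.01, 3.141, -0.0]
force: [-0.1, 1.3, 5.5]
finger_gap: 0.109
grasp_force: 58.4
```

>>> jog_arm(
  moves=[
    [[0,0,-0.05,0],[0,0,-0.15,0],[0,0,-0.28,0],[0,0,-0.41,0],[0,0,-0.52,0],[0,0,-0.567,0],[0,0,-0.567,0],[-0.03,0.05,-0.567,0],[-0.08,0.15,-0.567,0],[-0.15,0.27,-0.567,0],[-0.22,0.39,-0.567,0],[-0.3,0.51,-0.567,0],[-0.37,0.63,-0.567,0],[-0.44,0.75,-0.567,0],[-0.5,0.86,-0.567,0],[-0.55,0.95,-0.567,0],[-0.58,1,-0.567,0],[-0.58,1,-0.567,0],[-0.58,1,-0.567,0]],
  ],
)

```text
clock: 6.68
tool_pos: [0.6172, -0.0763, 0.2413]
ee_rot: [0.013, -3.136, 0.0]
force: [-0.6, -0.3, -1.0]
finger_gap: 0.111
grasp_force: 58.6
```

```bash
python3 - <<'E'
from h import *
np.set_printoptions(precision=3,suppress=True)
for c in("top","side"):
    im,d=imaging.get_image(c);cv2.imwrite(f"pics/{c}1.png",im)
    w=cloud(c,d); p=bot.state()["tool_pos"]
    m=(np.hypot(w[...,0]-p[0],w[...,1]-p[1])<.05)&(w[...,2]>.13)&(w[...,2]<.2); P=w[m]
    if len(P): print(c,len(P),P.min(0),P.max(0),np.median(P,0))
E
```

```text
side 470 [ 0.594 -0.102  0.166] [ 0.639 -0.056  0.2  ] [ 0.614 -0.087  0.181]
```

View pics/side1.png

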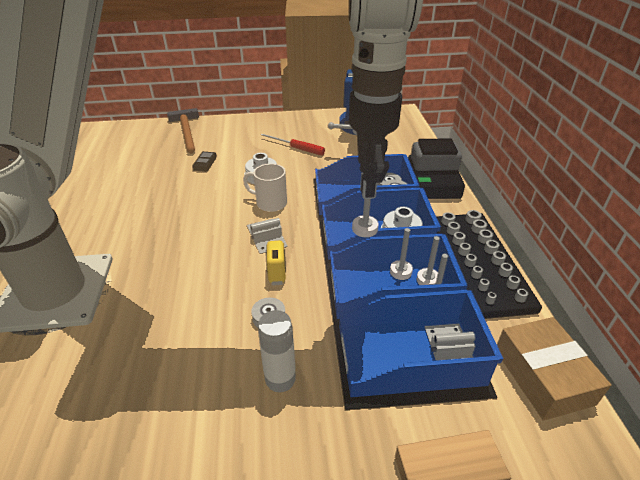

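The roller hangs upright from the fingers at (365,226), over its bin. I'll lower and release it.

>>> jog_arm(
  moves=[
    [[0,0.01,0.06,0],[0,0.01,0.18,0],[0,0.01,0.3,0],[0,0.01,0.39,0],[0,0.01,0.45,0],[0,0.01,0.49,0],[0,0.01,0.51,0],[0,0.01,0.52,0],[0,0.01,0.526,0],[0,0.01,0.526,0],[0,0.01,0.526,0]],
  ],
)

```text
clock: 7.7
tool_pos: [0.6186, -0.0749, 0.0879]
ee_rot: [-0.009, 3.14, -0.0]
force: [1.0, 0.0, -0.3]
finger_gap: 0.115
grasp_force: 58.6
```

>>> jog_arm(
  moves=[
    [[0,0,0,0],[0,0,0.008,0],[0,0,0.012,0],[0,0,0.012,0],[0,0,0.012,0]],
  ],
)

```text
clock: 8.12
tool_pos: [0.6178, -0.0743, 0.0831]
ee_rot: [0.01, -3.141, -0.0]
force: [-0.4, -0.1, -1.6]
finger_gap: 0.109
grasp_force: 58.6
```

>>> jog_arm(
  moves=[
    [[0,0,0.003,0],[0,0,0.005,0],[0,0,0.005,0],[0,0,0.005,0]],
  ],
)

```text
clock: 8.45
tool_pos: [0.6181, -0.0744, 0.083]
ee_rot: [-0.01, 3.14, 0.0]
force: [-2.7, 0.4, 5.4]
finger_gap: 0.112
grasp_force: 59.2
```

>>> jog_arm(
  moves=[
    [[0,0,0,0],[0,0,0,0],[0,0,0,0],[0,0,0,0],[0,0,0,0],[0,0,0,0],[0,0,0,0],[0,0,-0.05,0],[0,0,-0.15,0],[0,0,-0.28,0],[0,0,-0.4,0],[0,0,-0.4,0],[0.1,-0.02,-0.4,0],[0.22,-0.05,-0.4,0],[0.34,-0.08,-0.4,0],[0.46,-0.11,-0.4,0],[0.56,-0.13,-0.4,0],[0.623,-0.147,-0.4,0],[0.623,-0.147,-0.4,0],[0.623,-0.147,-0.4,0]],
  ],
  hand=-1,
)

```text
clock: 10.12
tool_pos: [0.4309, -0.12, 0.2021]
ee_rot: [-0.008, 3.14, -0.0]
force: [0.3, -0.8, -0.7]
finger_gap: 1.005
grasp_force: 0.0
```

```bash
python3 - <<'E'
from h import *
np.set_printoptions(precision=3,suppress=True)
for c in("top","side"):
    im,d=imaging.get_image(c);cv2.imwrite(f"pics/{c}2.png",im)
    w=cloud(c,d)
    m=(np.hypot(w[...,0]-.62,w[...,1]+.074)<.05)&(w[...,2]>.012)&(w[...,2]<.2); P=w[m]
    if len(P): print(c,len(P),P.min(0),P.max(0),np.median(P,0))
print(bot.state()["tool_pos"])
E
```

```text
top 487 [ 0.574 -0.119  0.012] [ 0.666 -0.025  0.125] [ 0.613 -0.073  0.024]
side 529 [ 0.596 -0.099  0.012] [ 0.641 -0.052  0.124] [ 0.616 -0.079  0.024]
[ 0.432 -0.12   0.202]
```

View pics/side2.png

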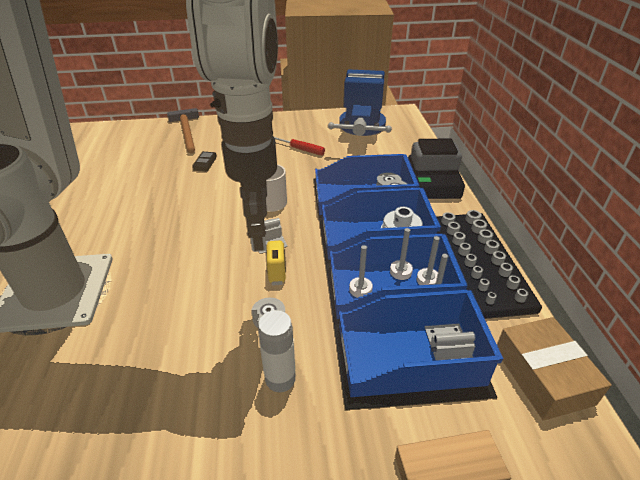

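The roller stands upright in its bin at (360,287). Next is the sheave.

>>> jog_arm(
  moves=[
    [[0,0.003,0.13,0],[0,0.003,0.26,0],[0,0.003,0.39,0],[0,0.003,0.49,0],[0,0.003,0.56,0],[0,0.003,0.6,0],[0,0.003,0.63,0],[0,0.003,0.648,0],[0,0.003,0.648,0],[0,0.003,0.648,0]],
  ],
)

```text
clock: 11.05
tool_pos: [0.4321, -0.1189, 0.0075]
ee_rot: [-0.01, 3.141, -0.0]
force: [-0.2, -0.2, 0.6]
finger_gap: 0.998
grasp_force: 0.0
```

>>> jog_arm(
  moves=[
    [[0,0,0.008,0],[0,0,0.015,0],[0,0,0.015,0]],
  ],
)

```text
clock: 11.3
tool_pos: [0.4316, -0.119, 0.0031]
ee_rot: [-0.01, 3.141, -0.0]
force: [-0.7, 0.6, -0.4]
finger_gap: 0.997
grasp_force: 0.0
```

>>> jog_arm(
  moves=[
    [[0,0,0.008,0],[0,0,0.015,0],[0,0,0.015,0]],
  ],
)

```text
clock: 11.55
tool_pos: [0.431, -0.1188, -0.002]
ee_rot: [0.009, -3.141, -0.0]
force: [0.0, 0.1, -0.0]
finger_gap: 0.997
grasp_force: 0.0
```

>>> jog_arm(
  moves=[
    [[0,0,0,0],[0,0,0,0],[0,0,0,0],[0,0,0,0],[0,0,0,0],[0,0,0,0],[0,0,0,0],[0,0,0,0],[0,0,0,0]],
  ],
  hand=1,
)

```text
clock: 12.3
tool_pos: [0.4314, -0.1188, -0.0013]
ee_rot: [-0.01, 3.141, 0.0]
force: [-1.5, 1.0, 5.6]
finger_gap: 0.733
grasp_force: 64.8
```

>>> jog_arm(
  moves=[
    [[0,0,-0.03,0],[0,0,-0.1,0],[0,0,-0.21,0],[0,0,-0.32,0],[0,0,-0.43,0],[0,0,-0.5,0],[0,0,-0.533,0],[0,0,-0.533,0]],
  ],
)

```text
clock: 12.97
tool_pos: [0.433, -0.1194, 0.1612]
ee_rot: [-0.01, 3.136, -0.003]
force: [0.3, 0.2, -3.1]
finger_gap: 0.728
grasp_force: 66.1
```

>>> jog_arm(
  moves=[
    [[-0.05,0.08,0,0],[-0.12,0.18,0,0],[-0.19,0.29,0,0],[-0.26,0.4,0,0],[-0.33,0.51,0,0],[-0.4,0.62,0,0],[-0.47,0.73,0,0],[-0.54,0.84,0,0],[-0.6,0.94,0,0],[-0.64,1,0,0],[-0.64,1,0,0]],
  ],
)

```text
clock: 13.88
tool_pos: [0.6222, 0.1868, 0.1551]
ee_rot: [0.017, -3.14, -0.002]
force: [0.6, -0.2, -2.6]
finger_gap: 0.728
grasp_force: 66.2
```

>>> jog_arm(
  moves=[
    [[0,0.08,0,0],[0,0.17,0,0],[0,0.237,0,0],[0,0.237,0,0],[0,0.237,0,0]],
  ],
)

```text
clock: 14.3
tool_pos: [0.6196, 0.2538, 0.1561]
ee_rot: [0.013, -3.138, 0.003]
force: [0.2, -1.0, -2.6]
finger_gap: 0.729
grasp_force: 66.4
```

```bash
python3 - <<'E'
from h import *
np.set_printoptions(precision=3,suppress=True)
p=bot.state()["tool_pos"];print(p)
for c in("top","side"):
    im,d=imaging.get_image(c);cv2.imwrite(f"pics/{c}3.png",im)
    w=cloud(c,d)
    m=(np.hypot(w[...,0]-p[0],w[...,1]-p[1])<.06)&(w[...,2]>.12)&(w[...,2]<.19); P=w[m]
    if len(P): print(c,len(P),P.min(0),P.max(0),np.median(P,0))
cv2.imwrite("pics/s3c.png",cv2.resize(cv2.imread("pics/side3.png")[100:280,240:460],None,fx=3,fy=3))
E
```

```text
[0.62  0.254 0.156]
top 252 [0.59  0.208 0.157] [0.617 0.256 0.188] [0.605 0.237 0.178]
side 408 [0.59  0.205 0.155] [0.653 0.289 0.19 ] [0.612 0.233 0.177]
```

View pics/s3c.png

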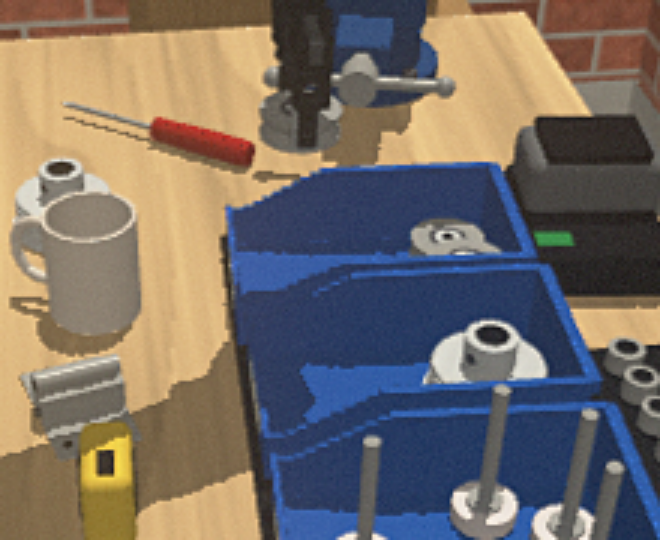

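The sheave hangs level at about (300,125) of the crop. I'll lower it into its bin.

>>> jog_arm(
  moves=[
    [[0,-0.005,0.1,0],[0,-0.005,0.2,0],[0,-0.005,0.3,0],[0,-0.005,0.38,0],[0,-0.005,0.43,0],[0,-0.005,0.46,0],[0,-0.005,0.475,0],[0,-0.005,0.482,0],[0,-0.005,0.482,0],[0,-0.005,0.482,0]],
  ],
)

```text
clock: 15.23
tool_pos: [0.6216, 0.253, 0.0141]
ee_rot: [-0.01, 3.14, 0.006]
force: [1.5, 6.2, -3.6]
finger_gap: 0.728
grasp_force: 69.0
```

>>> jog_arm(
  moves=[
    [[0,0,0.005,0],[0,0,0.01,0],[0,0,0.01,0],[0,0,0.01,0]],
  ],
)

```text
clock: 15.57
tool_pos: [0.6221, 0.2532, 0.0117]
ee_rot: [-0.01, 3.139, 0.007]
force: [1.7, 6.1, -2.3]
finger_gap: 0.722
grasp_force: 68.9
```

>>> jog_arm(
  moves=[
    [[0,0.01,0,0],[0,0.015,0,0],[0,0.015,0,0]],
  ],
)

```text
clock: 15.82
tool_pos: [0.6209, 0.2558, 0.0106]
ee_rot: [0.008, -3.141, 0.001]
force: [0.6, 0.1, -1.2]
finger_gap: 0.723
grasp_force: 68.6
```

>>> jog_arm(
  moves=[
    [[0,0.005,0.005,0],[0,0.005,0.01,0],[0,0.005,0.013,0],[0,0.005,0.013,0],[0,0.005,0.013,0]],
  ],
)

```text
clock: 16.23
tool_pos: [0.6209, 0.2576, 0.0069]
ee_rot: [-0.009, 3.142, -0.001]
force: [-1.3, -1.1, 0.9]
finger_gap: 0.726
grasp_force: 69.4
```

```bash
python3 - <<'E'
from h import *
im,d=imaging.get_image("top");print(bot.state()["tool_pos"],bot.state()["force"])
cv2.imwrite("pics/t4c.png",cv2.resize(im[90:250,130:350],None,fx=3.5,fy=3.5))
im,d=imaging.get_image("side")
cv2.imwrite("pics/s4c.png",cv2.resize(im[100:280,240:460],None,fx=3,fy=3))
E
```

```text
[0.62092148 0.25765331 0.00688744] [-0.87186403 -1.88380963  1.64648742]
```

View pics/t4c.png

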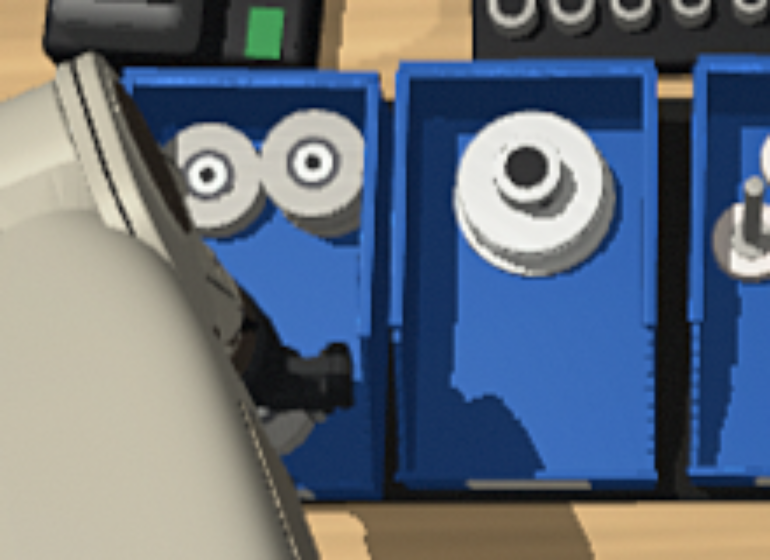

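The fingers clear the side wall, at crop columns 352 and 365. I'll settle the sheave and open only partly.

>>> jog_arm(
  moves=[
    [[0,-0.005,0.005,0],[0,-0.005,0.005,0],[0,-0.005,0.005,0]],
  ],
)

```text
clock: 16.58
tool_pos: [0.621, 0.2576, 0.0068]
ee_rot: [-0.011, 3.141, 0.003]
force: [-4.4, 0.7, 6.9]
finger_gap: 0.729
grasp_force: 69.9
```

>>> jog_arm(
  moves=[
    [[0,0,0,0],[0,0,0,0],[0,0,0,0],[0,0,0,0],[0,0,0,0],[0,0,0,0]],
  ],
  hand=-0.72,
)

```text
clock: 17.08
tool_pos: [0.6216, 0.2585, 0.0057]
ee_rot: [-0.012, 3.14, 0.005]
force: [-0.6, 5.3, 1.6]
finger_gap: 0.857
grasp_force: 0.0
```

>>> jog_arm(
  moves=[
    [[0,0,-0.05,0],[0,0,-0.15,0],[0,0,-0.28,0],[0,0,-0.4,0],[0,0,-0.5,0],[0,0,-0.53,0],[0.1,-0.07,-0.53,-0.1],[0.2,-0.14,-0.53,-0.2],[0.31,-0.22,-0.53,-0.3],[0.42,-0.29,-0.53,-0.4],[0.53,-0.37,-0.53,-0.51],[0.6,-0.42,-0.53,-0.51],[0.625,-0.435,-0.53,-0.51],[0.625,-0.435,-0.53,-0.51],[0.625,-0.435,-0.53,-0.51]],
  ],
  hand=-0.3,
)

```text
clock: 18.33
tool_pos: [0.4347, 0.1248, 0.1637]
ee_rot: [-0.427, 3.112, 0.0]
force: [0.9, 0.1, -2.1]
finger_gap: 0.717
grasp_force: 65.8
```

```bash
python3 - <<'E'
from h import *
np.set_printoptions(precision=3,suppress=True)
s=bot.state();print(s["tool_pos"],np.degrees(2*np.arctan2(s["ee_rot"][1],s["ee_rot"][0])))
for c in("top","side"):
    im,d=imaging.get_image(c);w=cloud(c,d)
    for x,y,r,z0,z1 in((.62,.256,.06,.02,.06),(.434,.127,.06,.02,.06)):
        m=(np.hypot(w[...,0]-x,w[...,1]-y)<r)&(w[...,2]>z0)&(w[...,2]<z1); P=w[m].astype(np.float32)
        if len(P)>5: print(c,len(P),P.min(0),P.max(0),np.median(P,0),np.round(np.hstack([np.ravel(a) for a in cv2.minAreaRect(P[:,:2].copy())]),3))
cv2.imwrite("pics/s5c.png",cv2.resize(im[100:280,240:460],None,fx=3,fy=3))
E
```

```text
[0.435 0.125 0.164] 195.6232150348688
top 78 [0.567 0.245 0.022] [0.573 0.292 0.049] [0.569 0.272 0.044] [ 0.57   0.268  0.047  0.006 87.958]
top 59 [0.404 0.106 0.022] [0.426 0.118 0.045] [0.412 0.112 0.029] [ 0.415  0.113  0.021  0.011 15.395]
side 41 [0.566 0.227 0.021] [0.573 0.286 0.048] [0.568 0.258 0.043] [ 0.569  0.257  0.06   0.006 87.067]
side 354 [0.4   0.104 0.02 ] [0.469 0.138 0.043] [0.436 0.121 0.032] [ 0.435  0.124  0.067  0.028 11.324]
```

View pics/s5c.png

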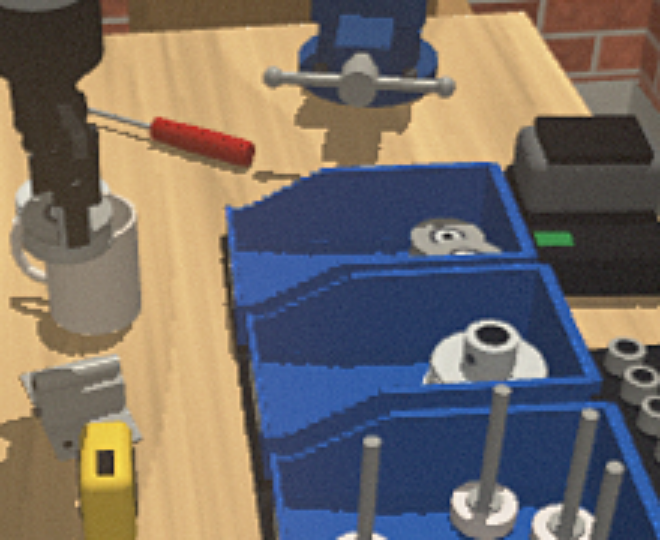

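I set the hand narrower at the start of that call, so the fingers re-gripped the sheave and carried it along. It is still firmly and levelly held at crop (65,225), so I'll take it back.

>>> jog_arm(
  moves=[
    [[-0.06,0.02,0,0.05],[-0.15,0.05,0,0.12],[-0.26,0.09,0,0.2],[-0.37,0.13,0,0.3],[-0.48,0.17,0,0.4],[-0.59,0.21,0,0.51],[-0.68,0.24,0,0.51],[-0.719,0.26,0,0.51],[-0.719,0.26,0,0.51],[-0.719,0.26,0,0.51]],
  ],
)

```text
clock: 19.27
tool_pos: [0.6213, 0.2592, 0.1619]
ee_rot: [0.012, -3.14, 0.001]
force: [0.6, -0.2, -1.2]
finger_gap: 0.719
grasp_force: 65.8
```

>>> jog_arm(
  moves=[
    [[0,0,0.1,0],[0,0,0.2,0],[0,0,0.3,0],[0,0,0.38,0],[0,0,0.43,0],[0,0,0.46,0],[0,0,0.48,0],[0,0,0.49,0],[0,0,0.49,0],[0,0,0.49,0]],
  ],
)

```text
clock: 20.1
tool_pos: [0.6218, 0.2584, 0.0185]
ee_rot: [-0.01, 3.139, 0.001]
force: [0.0, -0.6, -1.7]
finger_gap: 0.719
grasp_force: 65.9
```

>>> jog_arm(
  moves=[
    [[0,0,0.012,0],[0,0,0.022,0],[0,0,0.03,0],[0,0,0.034,0],[0,0,0.034,0],[0,0,0.034,0]],
  ],
)

```text
clock: 20.6
tool_pos: [0.6231, 0.2589, 0.016]
ee_rot: [-0.009, 3.134, 0.003]
force: [-11.4, -3.5, 29.4]
finger_gap: 0.717
grasp_force: 69.2
```

The sheave is on the floor: it was re-gripped about 10 mm lower in the fingers. I'll relieve the force and release.

>>> jog_arm(
  moves=[
    [[0,0,-0.008,0],[0,0,-0.025,0],[0,0,-0.025,0],[0,0,-0.025,0]],
  ],
)

```text
clock: 20.93
tool_pos: [0.6223, 0.2587, 0.0163]
ee_rot: [-0.01, 3.138, 0.002]
force: [-1.4, -0.3, 7.6]
finger_gap: 0.716
grasp_force: 67.1
```

>>> jog_arm(
  moves=[
    [[0,0,0,0],[0,0,0,0],[0,0,0,0],[0,0,0,0],[0,0,0,0],[0,0,0,0]],
  ],
  hand=-0.75,
)

```text
clock: 21.43
tool_pos: [0.6211, 0.2589, 0.0142]
ee_rot: [-0.011, 3.141, 0.002]
force: [1.8, 4.6, -0.2]
finger_gap: 0.875
grasp_force: 0.0
```

>>> jog_arm(
  moves=[
    [[0,0,-0.05,0],[0,0,-0.15,0],[0,0,-0.28,0],[0,0,-0.4,0],[0,0,-0.48,0],[0,0,-0.5,0],[0.1,-0.07,-0.5,-0.1],[0.2,-0.14,-0.5,-0.2],[0.31,-0.22,-0.5,-0.3],[0.42,-0.29,-0.5,-0.4],[0.53,-0.37,-0.5,-0.51],[0.6,-0.42,-0.5,-0.51],[0.63,-0.44,-0.5,-0.51],[0.63,-0.44,-0.5,-0.51],[0.63,-0.44,-0.5,-0.51]],
  ],
)

```text
clock: 22.68
tool_pos: [0.4332, 0.1247, 0.1643]
ee_rot: [-0.426, 3.112, -0.0]
force: [1.0, 0.2, 0.1]
finger_gap: 0.872
grasp_force: 0.0
```

```bash
python3 - <<'E'
from h import *
np.set_printoptions(precision=3,suppress=True)
s=bot.state();print(s["tool_pos"],np.degrees(2*np.arctan2(s["ee_rot"][1],s["ee_rot"][0])))
for c in("top","side"):
    im,d=imaging.get_image(c);w=cloud(c,d)
    for x,y,r,z0,z1 in((.63,.256,.05,.02,.06),):
        m=(np.hypot(w[...,0]-x,w[...,1]-y)<r)&(w[...,2]>z0)&(w[...,2]<z1); P=w[m].astype(np.float32)
        if len(P)>5: print(c,len(P),P.min(0),P.max(0),np.median(P,0),P[:,2].std())
    if c=="top": cv2.imwrite("pics/t6c.png",cv2.resize(im[90:330,130:350],None,fx=2.4,fy=2.4))
E
```

```text
[0.433 0.125 0.164] 195.60058768491734
top 754 [0.594 0.226 0.023] [0.655 0.289 0.039] [0.624 0.257 0.03 ] 0.0024512347
side 230 [0.594 0.23  0.025] [0.656 0.29  0.033] [0.62  0.26  0.029] 0.0012941867
```

View pics/t6c.png

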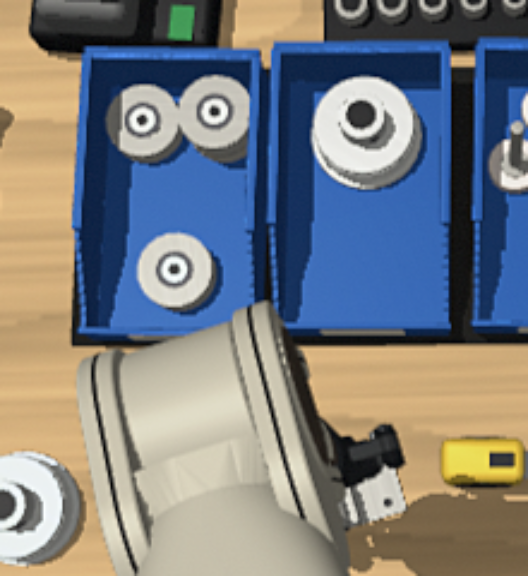

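The sheave lies flat on its bin floor at crop (175,270). Now the hinge.

>>> jog_arm(
  moves=[
    [[0,0.004,0.12,0],[0,0.004,0.24,0],[0,0.004,0.34,0],[0,0.004,0.42,0],[0,0.004,0.47,0],[0,0.004,0.5,0],[0,0.004,0.515,0],[0,0.004,0.519,0],[0,0.004,0.519,0],[0,0.004,0.519,0]],
  ],
  hand=-0.5,
)

```text
clock: 23.62
tool_pos: [0.4336, 0.1265, 0.0096]
ee_rot: [-0.428, 3.11, 0.0]
force: [-0.2, -0.1, -1.1]
finger_gap: 0.746
grasp_force: 0.0
```

>>> jog_arm(
  moves=[
    [[0,0,0,0],[0,0,0,0],[0,0,0,0],[0,0,0,0],[0,0,0,0],[0,0,0,0],[0,0,0,0],[0,0,0,0],[0,0,0,0]],
  ],
  hand=1,
)

```text
clock: 24.37
tool_pos: [0.4331, 0.1265, 0.0097]
ee_rot: [-0.428, 3.11, 0.001]
force: [-0.5, 0.5, 5.7]
finger_gap: 0.336
grasp_force: 60.8
```

>>> jog_arm(
  moves=[
    [[0,0,-0.03,0],[0,0,-0.1,0],[0,0,-0.21,0],[0,0,-0.32,0],[0,0,-0.43,0],[0,0,-0.53,0.1],[0,0,-0.61,0.25],[0,0,-0.64,0.4],[0,0,-0.64,0.52],[0,0,-0.64,0.52],[0,0,-0.64,0.52]],
  ],
)

```text
clock: 25.28
tool_pos: [0.4317, 0.1259, 0.2006]
ee_rot: [0.004, -3.141, 0.001]
force: [-0.6, 0.1, -3.5]
finger_gap: 0.338
grasp_force: 59.9
```

>>> jog_arm(
  moves=[
    [[-0.04,-0.06,0,0],[-0.1,-0.15,0,0],[-0.17,-0.26,0,0],[-0.24,-0.37,0,0],[-0.31,-0.48,0,0],[-0.38,-0.59,0,0],[-0.45,-0.7,0,0],[-0.52,-0.81,0,0],[-0.59,-0.92,0,0],[-0.65,-1,0,0],[-0.65,-1,0,0]],
  ],
)

```text
clock: 26.2
tool_pos: [0.6291, -0.1792, 0.1973]
ee_rot: [-0.005, -3.139, 0.003]
force: [0.1, 0.6, -1.6]
finger_gap: 0.336
grasp_force: 60.0
```

>>> jog_arm(
  moves=[
    [[0,-0.08,0,0],[0,-0.15,0,0],[0,-0.203,0,0],[0,-0.203,0,0],[0,-0.203,0,0]],
  ],
)

```text
clock: 26.62
tool_pos: [0.627, -0.2351, 0.1996]
ee_rot: [-0.0, -3.14, -0.002]
force: [0.4, -0.1, -1.6]
finger_gap: 0.336
grasp_force: 60.1
```

```bash
python3 - <<'E'
from h import *
np.set_printoptions(precision=3,suppress=True)
p=bot.state()["tool_pos"];print(p)
im,d=imaging.get_image("top");w=cloud("top",d)
im,d=imaging.get_image("side");w=cloud("side",d)
m=(np.hypot(w[...,0]-p[0],w[...,1]-p[1])<.07)&(w[...,2]>.15)&(w[...,2]<.2); P=w[m]
print(P.min(0),P.max(0))
cv2.imwrite("pics/s7c.png",cv2.resize(im[130:410,250:510],None,fx=2.1,fy=2.1))
E
```

```text
[ 0.627 -0.235  0.2  ]
[ 0.595 -0.291  0.188] [ 0.663 -0.18   0.2  ]
```

View pics/s7c.png

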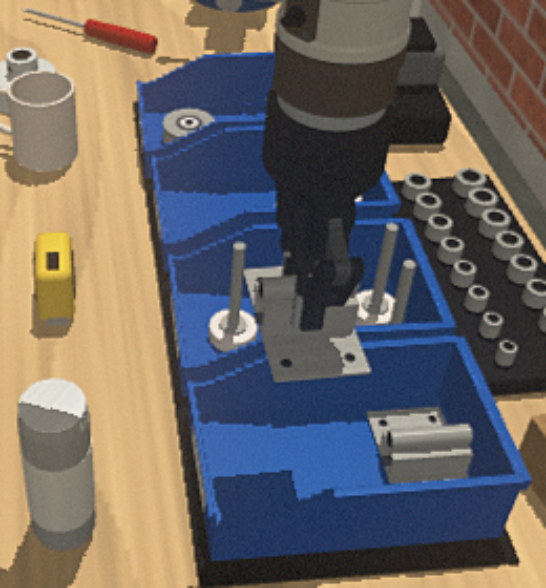

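The hinge hangs level and square with its bin, between about (245,270) and (370,370) of the crop. Lower it.

>>> jog_arm(
  moves=[
    [[0,0,0.1,0],[0,0,0.22,0],[0,0,0.33,0],[0,0,0.42,0],[0,0,0.49,0],[0,0,0.53,0],[0,0,0.56,0],[0,0,0.58,0],[0,0,0.587,0],[0,0,0.587,0],[0,0,0.587,0]],
  ],
)

```text
clock: 27.63
tool_pos: [0.6287, -0.235, 0.0261]
ee_rot: [-0.002, 3.139, -0.001]
force: [0.1, 0.1, -2.5]
finger_gap: 0.338
grasp_force: 60.1
```

>>> jog_arm(
  moves=[
    [[0,0,0.007,0],[0,0,0.013,0],[0,0,0.018,0],[0,0,0.018,0],[0,0,0.018,0]],
  ],
)

```text
clock: 28.05
tool_pos: [0.6276, -0.2346, 0.0191]
ee_rot: [0.001, -3.141, -0.0]
force: [0.2, 0.7, -1.8]
finger_gap: 0.335
grasp_force: 60.1
```

>>> jog_arm(
  moves=[
    [[0,0,0.004,0],[0,0,0.008,0],[0,0,0.008,0],[0,0,0.008,0]],
  ],
)

```text
clock: 28.38
tool_pos: [0.628, -0.2347, 0.0178]
ee_rot: [-0.001, 3.141, -0.0]
force: [-2.5, 1.2, 4.1]
finger_gap: 0.334
grasp_force: 60.8
```

>>> jog_arm(
  moves=[
    [[0,0,0,0],[0,0,0,0],[0,0,0,0],[0,0,0,0],[0,0,0,0],[0,0,0,0]],
  ],
  hand=-0.2,
)

```text
clock: 28.88
tool_pos: [0.6277, -0.2346, 0.0166]
ee_rot: [0.002, -3.141, -0.0]
force: [-0.4, -0.2, -0.9]
finger_gap: 0.602
grasp_force: 0.0
```

>>> jog_arm(
  moves=[
    [[0,0,-0.05,0],[0,0,-0.15,0],[0,0,-0.28,0],[0,0,-0.41,0],[0,0,-0.53,0],[0,0,-0.63,0],[0,0,-0.667,0],[0.03,0.08,-0.667,0],[0.08,0.2,-0.667,0],[0.13,0.32,-0.667,0],[0.18,0.45,-0.667,0],[0.23,0.58,-0.667,0],[0.28,0.71,-0.667,0],[0.33,0.84,-0.667,0],[0.38,1,-0.667,0]],
  ],
)

```text
clock: 30.13
tool_pos: [0.5148, 0.058, 0.2172]
ee_rot: [-0.0, 3.141, 0.0]
force: [0.6, -0.0, -0.1]
finger_gap: 0.6
grasp_force: 0.0
```

>>> jog_arm(
  moves=[
    [[0.05,0.13,0,0],[0.1,0.26,0,0],[0.15,0.39,0,0],[0.2,0.52,0,0],[0.24,0.65,0,0],[0.27,0.78,0,0],[0.283,0.9,0,0],[0.283,1,0,0],[0.283,1,0,0]],
  ],
  hand=-0.6,
)

```text
clock: 30.88
tool_pos: [0.4302, 0.362, 0.2165]
ee_rot: [-0.011, 3.141, 0.005]
force: [0.2, 0.6, 0.9]
finger_gap: 0.803
grasp_force: 0.0
```

```bash
python3 - <<'E'
from h import *
np.set_printoptions(precision=3,suppress=True)
s=bot.state();print(s["tool_pos"],s["ee_rot"])
for c in("top","side"):
    im,d=imaging.get_image(c);w=cloud(c,d)
    for x,y,r,z0,z1 in((.628,-.235,.06,.022,.06),(.43,.391,.05,.05,.07)):
        m=(np.hypot(w[...,0]-x,w[...,1]-y)<r)&(w[...,2]>z0)&(w[...,2]<z1); P=w[m].astype(np.float32)
        if len(P)>5: print(c,len(P),P.min(0),P.max(0),np.round(np.hstack([np.ravel(a) for a in cv2.minAreaRect(P[:,:2].copy())]),3))
E
```

```text
[0.43  0.362 0.217] [-0.011  3.141  0.005]
top 533 [ 0.596 -0.251  0.022] [ 0.663 -0.22   0.056] [ 0.629 -0.235  0.067  0.031  0.054]
top 183 [0.41  0.372 0.05 ] [0.442 0.411 0.066] [ 0.423  0.392  0.037  0.028 62.816]
side 751 [ 0.597 -0.253  0.022] [ 0.664 -0.22   0.051] [ 0.63  -0.238  0.032  0.067 87.705]
side 122 [0.411 0.368 0.05 ] [0.449 0.411 0.062] [ 0.429  0.389  0.041  0.038 74.08 ]
```

>>> jog_arm(
  moves=[
    [[0.002,0.095,0.05,0],[0.002,0.095,0.15,0],[0.002,0.095,0.27,0],[0.002,0.095,0.38,0],[0.002,0.095,0.47,0],[0.002,0.095,0.53,0],[0.002,0.095,0.57,0],[0.002,0.095,0.59,0],[0.002,0.095,0.597,0],[0.002,0.095,0.597,0],[0.002,0.095,0.597,0]],
  ],
)

```text
clock: 31.9
tool_pos: [0.4313, 0.385, 0.039]
ee_rot: [-0.0, 3.14, 0.002]
force: [-0.8, 0.2, -0.0]
finger_gap: 0.803
grasp_force: 0.0
```

>>> jog_arm(
  moves=[
    [[0,0,0,0],[0,0,0,0],[0,0,0,0],[0,0,0,0],[0,0,0,0],[0,0,0,0],[0,0,0,0],[0,0,0,0],[0,0,0,0]],
  ],
  hand=1,
)

```text
clock: 32.65
tool_pos: [0.4317, 0.3869, 0.0401]
ee_rot: [-0.002, 3.138, 0.006]
force: [0.0, 1.6, 6.2]
finger_gap: 0.446
grasp_force: 60.6
```

The grip sits a bit high on the hub, so I'll regrasp 4 mm lower.

>>> jog_arm(
  moves=[
    [[0,0,0,0],[0,0,0,0],[0,0,0,0],[0,0.01,0.005,0],[0,0.01,0.013,0],[0,0.01,0.013,0],[0,0.01,0.013,0]],
  ],
  hand=-0.4,
)

```text
clock: 33.23
tool_pos: [0.43, 0.3877, 0.0334]
ee_rot: [0.002, -3.141, 0.001]
force: [-0.6, -0.3, 0.1]
finger_gap: 0.699
grasp_force: 0.0
```

>>> jog_arm(
  moves=[
    [[0,0,0,0],[0,0,0,0],[0,0,0,0],[0,0,0,0],[0,0,0,0],[0,0,0,0],[0,0,0,0],[0,0,0,0],[0,0,0,0]],
  ],
  hand=1,
)

```text
clock: 33.98
tool_pos: [0.4305, 0.388, 0.0342]
ee_rot: [-0.001, 3.141, 0.0]
force: [-0.3, -0.9, 3.7]
finger_gap: 0.448
grasp_force: 61.2
```

>>> jog_arm(
  moves=[
    [[0,0,-0.02,0],[0,0,-0.05,0],[0,0,-0.1,0],[0,0,-0.1,0]],
  ],
)

```text
clock: 34.32
tool_pos: [0.4315, 0.3892, 0.0663]
ee_rot: [-0.002, 3.139, 0.004]
force: [1.9, 0.6, -3.5]
finger_gap: 0.45
grasp_force: 60.8
```

>>> jog_arm(
  moves=[
    [[0,0,-0.04,0],[0,0,-0.12,0],[0,0,-0.22,0],[0,0,-0.33,0],[0,0,-0.41,0],[0,0,-0.45,0],[0,0,-0.45,0],[-0.05,-0.07,-0.45,0],[-0.12,-0.17,-0.45,0],[-0.19,-0.27,-0.45,0],[-0.26,-0.37,-0.45,0],[-0.33,-0.48,-0.45,0],[-0.4,-0.59,-0.45,0],[-0.47,-0.7,-0.45,0],[-0.54,-0.8,-0.45,0],[-0.61,-0.89,-0.45,0],[-0.66,-0.96,-0.45,0],[-0.68,-0.987,-0.45,0],[-0.68,-0.987,-0.45,0],[-0.68,-0.987,-0.45,0]],
  ],
)

```text
clock: 35.98
tool_pos: [0.6337, 0.0918, 0.1967]
ee_rot: [-0.0, -3.138, -0.001]
force: [-0.2, 0.6, -4.4]
finger_gap: 0.451
grasp_force: 61.5
```

```bash
python3 - <<'E'
from h import *
np.set_printoptions(precision=3,suppress=True)
p=bot.state()["tool_pos"];print(p)
im,d=imaging.get_image("side");w=cloud("side",d)
m=(np.hypot(w[...,0]-p[0],w[...,1]-p[1])<.07)&(w[...,2]>.14)&(w[...,2]<.21); P=w[m]
print(P.min(0),P.max(0))
cv2.imwrite("pics/s8c.png",cv2.resize(im[110:330,250:480],None,fx=2.4,fy=2.4))
E
```

```text
[0.634 0.092 0.197]
[0.585 0.04  0.161] [0.68  0.128 0.21 ]
```

View pics/s8c.png

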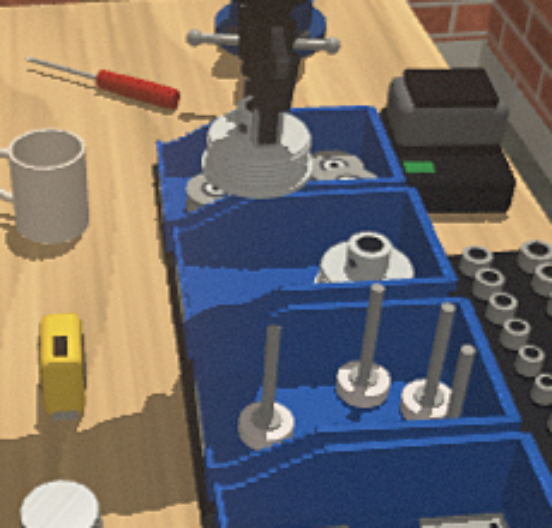

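The drum is held level at crop (258,155), above its bin. Lower it.

>>> jog_arm(
  moves=[
    [[0,0.004,0.08,0],[0,0.004,0.18,0],[0,0.004,0.28,0],[0,0.004,0.36,0],[0,0.004,0.42,0],[0,0.004,0.46,0],[0,0.004,0.48,0],[0,0.004,0.493,0],[0,0.004,0.493,0],[0,0.004,0.493,0]],
  ],
)

```text
clock: 36.87
tool_pos: [0.635, 0.094, 0.0519]
ee_rot: [-0.003, 3.14, 0.0]
force: [0.5, 0.3, -4.6]
finger_gap: 0.452
grasp_force: 61.5
```

>>> jog_arm(
  moves=[
    [[0,0,0.005,0],[0,0,0.01,0],[0,0,0.014,0],[0,0,0.014,0],[0,0,0.014,0]],
  ],
)

```text
clock: 37.28
tool_pos: [0.6346, 0.0932, 0.0469]
ee_rot: [-0.001, 3.142, 0.0]
force: [0.5, 0.5, -4.0]
finger_gap: 0.446
grasp_force: 61.5
```

>>> jog_arm(
  moves=[
    [[0,0,0.005,0],[0,0,0.01,0],[0,0,0.015,0],[0,0,0.017,0],[0,0,0.017,0],[0,0,0.017,0]],
  ],
)

```text
clock: 37.78
tool_pos: [0.6347, 0.0933, 0.0422]
ee_rot: [-0.001, 3.141, -0.0]
force: [-2.3, -0.6, 0.1]
finger_gap: 0.452
grasp_force: 62.1
```

Force is up by 4 N, so the drum is on the floor. Release, lift and clear out of the way.

>>> jog_arm(
  moves=[
    [[0,0,0.003,0],[0,0,0.003,0],[0,0,0.003,0]],
  ],
)

```text
clock: 38.03
tool_pos: [0.6347, 0.0933, 0.0422]
ee_rot: [-0.001, 3.141, 0.0]
force: [-3.4, -0.9, 4.5]
finger_gap: 0.448
grasp_force: 62.5
```

>>> jog_arm(
  moves=[
    [[0,0,0,0],[0,0,0,0],[0,0,0,0],[0,0,0,0],[0,0,0,0],[0,0,0,0]],
  ],
  hand=-0.4,
)

```text
clock: 38.53
tool_pos: [0.6347, 0.0933, 0.0407]
ee_rot: [-0.001, 3.141, 0.0]
force: [0.2, -0.8, 0.4]
finger_gap: 0.7
grasp_force: 0.0
```

>>> jog_arm(
  moves=[
    [[0,0,-0.05,0],[0,0,-0.15,0],[0,0,-0.28,0],[0,0,-0.41,0],[0,0,-0.53,0],[0,0,-0.6,0],[0,0,-0.6,0],[0.1,0,-0.6,0],[0.22,0,-0.6,0],[0.35,0,-0.6,0],[0.48,0,-0.6,0],[0.61,0,-0.6,0],[0.74,0,-0.6,0],[0.85,0,-0.6,0],[0.93,0,-0.6,0],[0.93,0,-0.6,0],[0.93,0,-0.6,0]],
  ],
)

```text
clock: 39.95
tool_pos: [0.3547, 0.093, 0.2207]
ee_rot: [-0.003, 3.141, 0.0]
force: [-0.0, -0.1, -0.1]
finger_gap: 0.702
grasp_force: 0.0
```

```bash
python3 - <<'E'
from h import *
np.set_printoptions(precision=3,suppress=True)
print(bot.state()["tool_pos"],bot.state()["force"])
for c in("top","side"):
    im,d=imaging.get_image(c);w=cloud(c,d)
    for n,x,y,r,z0,z1 in(("drum",.635,.093,.045,.055,.08),("roller",.62,-.074,.04,.085,.13),("sheave",.62,.256,.045,.02,.06),("hinge",.63,-.235,.06,.022,.06),("can",.447,-.257,.05,.1,.17),("mug",.446,.262,.06,.07,.11)):
        m=(np.hypot(w[...,0]-x,w[...,1]-y)<r)&(w[...,2]>z0)&(w[...,2]<z1); P=w[m]
        if len(P)>5: print(c,n,len(P),P.min(0),P.max(0),np.median(P,0))
    if c=="top":cv2.imwrite("pics/t9.png",im)
E
```

```text
[0.355 0.093 0.221] [-0.01  -0.074 -0.142]
top drum 338 [0.613 0.073 0.055] [0.653 0.113 0.074] [0.631 0.092 0.068]
top roller 52 [ 0.611 -0.08   0.086] [ 0.621 -0.07   0.129] [ 0.614 -0.074  0.12 ]
top sheave 755 [0.594 0.226 0.023] [0.656 0.289 0.037] [0.625 0.257 0.03 ]
top hinge 538 [ 0.596 -0.251  0.022] [ 0.663 -0.22   0.056] [ 0.628 -0.232  0.041]
top can 798 [ 0.42 -0.28  0.1 ] [ 0.472 -0.23   0.158] [ 0.445 -0.251  0.149]
top mug 459 [0.41 0.22 0.07] [0.489 0.297 0.1  ] [0.451 0.269 0.089]
side drum 225 [0.614 0.069 0.055] [0.653 0.111 0.069] [0.632 0.086 0.066]
side roller 102 [ 0.613 -0.082  0.085] [ 0.624 -0.069  0.124] [ 0.617 -0.079  0.106]
side sheave 231 [0.594 0.23  0.024] [0.657 0.29  0.033] [0.62  0.261 0.029]
side hinge 748 [ 0.597 -0.253  0.022] [ 0.664 -0.22   0.052] [ 0.629 -0.242  0.038]
side can 1376 [ 0.422 -0.284  0.1  ] [ 0.474 -0.232  0.152] [ 0.448 -0.271  0.142]
side mug 527 [0.393 0.215 0.07 ] [0.491 0.299 0.093] [0.448 0.256 0.082]
```

View pics/t9.png

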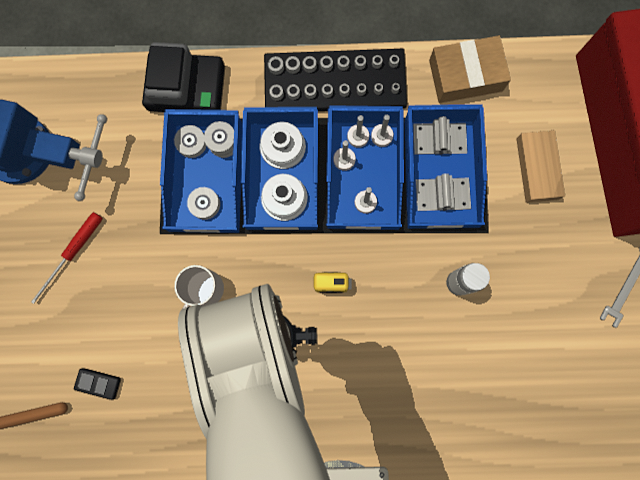

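All four pieces sit in the front of their bins: sheave (203,203), drum (282,196), roller (367,202) and hinge (443,192). The can and mug are where they were.

```bash
python3 -c "
from rig import close_job
print(close_job())"
```

```text
the job is handed in; nothing more can be done
None
```

The drum, roller, sheave and hinge are each upright on the floor of their own bin, the spray can and mug haven't moved, and the job is handed in at about 40 s of the 102 s allowed; the sheave was accidentally picked up again once after release, then carried back and set down.

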